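Click the leaf onto the serving board

TASK

Fit the loose wooden leaf to the far edge of the serving board: pick it up by its grip bar, angle its tongue into the groove of the aluminium coupling rail until you feel it is home, then lower it flat so that the joint locks, with the sides of leaf and board in line, and let go. Feel your way: the rail is clamped at a different reach each time, so do not force or drop the leaf (keep the push between the two under about 20 N), and leave the mill, bowl and jar where they are.

Things in the scene. Friction and masses are not known exactly. Their poses are not given: they have to be found in the camera images.
- board_joint (a point): On the table, mid-length under the joint line of the fixed serving board. x: horizontal, away from the robot, square to the groove, towards the leaf's place; y along the groove; z up. The aluminium coupling rail stands out of the board by an extra s of 0 to 24 mm, clamped rigid, new each time and NOT in this pose: feel or see it. Home and flat, leaf_grip lies at x = 70 + s mm (+-2), y = 0, z = 45.
- board: Fixed board, block 110 x 176 x 36 mm, two thumb nuts to z 47; origin centre of underside, board_joint 90 mm along its x. Rail 160 mm long in y, ends open. Rail section in mm from board_joint, add s to x: upper lip x -20 to 0, z 21 to 28; groove back wall x -17; floor z 5; wide raised ridge in front of it x 14 to 38, top z 10.5.
- leaf_grip (a point): Centre of the grip bar on the loose leaf, 45 mm above the leaf's underside. Bar 18 mm thick (x), 80 mm long (y), 34 mm high (z 28 to 62 above the underside). x points away from the tongue, y along tongue and bar, z up; when joined, parallel to board_joint's axes.
- leaf_tongue (a point): Middle of the tongue's tip, 85 mm from leaf_grip along the leaf's -x and 29 mm below it; axes as leaf_grip. The rail admits the tongue with the leaf's far edge (+x) raised 20 to 28 degrees, moving in along the slope of the leaf, about 1 mm of room above and below; lowered flat about the lip, the bead drops behind the ridge and locks.
- leaf: Loose wooden leaf, 0.32 to 0.6 kg, 160 mm wide (y), 28 thick; origin middle of underside, 45 mm below leaf_grip. Section, mm: tongue x -85 to -64, z 13 to 19; bead under it x -70 to -57.5, z 6.5 to 19; notch x -57.5 to -27 below z 19; top plate x -66 to 60, z 19 to 28; body x -27 to 60, z 0 to 28, lies on the table when joined.
- pepper_mill: Dark wooden pepper mill, 53 mm across, 155 mm high, a bystander; origin at the centre of its underside.
- bowl_olives: White bowl of olives with spoon, about 150 mm across, 81 mm high, a bystander; origin at the centre of its underside.
- sugar_jar: White porcelain sugar jar with lid, 93 mm across, 110 mm high, a bystander; origin at the centre of its underside.

How it is judged:
On the way:
1. the leaf, its far edge raised by at least 12 degrees, has its tongue down at the groove and within the board's width (angle between leaf_tongue's own z axis and vertical above 0.21 rad and x of leaf_tongue in the frame of board_joint below 0.016 m and z of leaf_tongue in the frame of board_joint between 0.004 and 0.022 m and y of leaf_tongue in the frame of board_joint between -0.015 and 0.015 m), for 0.1 s.
At the end, for the whole second after the job is handed in: The leaf lies flat on the table (tilt under 1 degree, heights within 2.2 mm), joined to the rail: its grip bar 66.5 to 96.5 mm beyond board_joint (only a locked leaf can lie flat there), sides in line within 10 mm and square within 2.3 degrees, at rest and released (angle between leaf_grip's own z axis and vertical below 0.018 rad and x of leaf_grip in the frame of board_joint between 0.0665 and 0.0965 m and y of leaf_grip in the frame of board_joint between -0.01 and 0.01 m and z of leaf_grip in the frame of board_joint between 0.042 and 0.0472 m and z of leaf_tongue in the frame of board_joint between 0.0135 and 0.018 m and angle between the x axis of leaf_grip and the x axis of board_joint, either way round below 0.04 rad and linear speed of leaf below 0.01 m/s); the robot touches nothing.
It fails at once if leaf and board pressed together with more than 25 N (contact force between leaf and board above 25 N).
It fails at once if the pepper mill moved by more than 20 mm or tipped (distance of pepper_mill from where it was at the start of the episode above 0.02 m or angle between pepper_mill's own z axis and vertical above 0.3 rad).
It fails at once if the bowl of olives moved by more than 20 mm or tipped (distance of bowl_olives from where it was at the start of the episode above 0.02 m or angle between bowl_olives's own z axis and vertical above 0.3 rad).
It fails at once if the sugar jar moved by more than 20 mm or tipped (distance of sugar_jar from where it was at the start of the episode above 0.02 m or angle between sugar_jar's own z axis and vertical above 0.3 rad).
It also fails if it takes over 53 s, if anything falls off the work surface, if the arm or the gripper's body presses on something with over 40 N, if the wrist force passes 120 N, or if a joint passes its speed limit or range.

ROBOT

A 7-joint arm with a two-finger parallel gripper is mounted at the origin on a cart in front of the work surface, level with it; the furniture and walls round the work are solid. World frame = base frame: x ahead of the robot, y to its left, z up, the work surface at z = 0. Lengths are in m, angles in rad, forces in N, time in s.
With the tool pointing down it reaches from about 0.4 to 0.875 m from the base axis. Payload 19.3 kg.
Tool frame: the origin (TCP) lies midway between the tips of the shut fingers; the grasp point (between the pads) lies 19 mm behind it (tcp_to_grasp is the z of the grasp point in the tool frame, in m); z points along the fingers, y is the line along which they close (so a half turn about z gives the same grasp; the last joint's range is limited). The gripper opens to 85 mm and grips with 20 to 120 N. Pads are 22 mm wide; open, the fingers measure 114 mm over their backs; the gripper's body (76 mm by 85 mm) begins 54 mm behind the grasp point. The pads swing forward as they close: fully open they stand 13 mm farther back than shut.
Start: joints at [-1.355, 0.521, -0.036, 1.599, 0.021, 1.021, -0.113], TCP at [0.176, 0.6, 0.231] pointing down, gripper open.
Joint ranges: [-2.91, 2.91], [-0.3, 2.13], [-1.5, 1.42], [0.17, 2.43], [-1.26, 4.41], [0.16, 1.93], [-2.52, 2.52]. Speed limits (rad/s): [1.89, 1.89, 2.39, 2.39, 3.01, 3.01, 3.01].

INTERFACE

Orientations are given as [roll, pitch, yaw] about the fixed x, y, z axes, in that order (R = Rz(yaw) Ry(pitch) Rx(roll)).
In Python, from workcell import * gives the robot as it stands.
- The arm moves only by the tool send_rows, never from a script. Its argument "increments" is a list of rows, each a list of 3 entries, a list of its own where there are three numbers: the shift along the tool's x, y, z in mm, then the turn, a rotation vector about the tool's x, y, z in degrees, then the gripper's target within -1 to 1 (fully open at 1, half-way at 0, shut at -1). In form: [[[x, y, z], [wx, wy, wz], grip], ...]. A call has 1 to 10 rows; each row is the pose to reach, as a shift and turn from the pose commanded when the call began, along the tool's axes at that moment; what a row does not reach only later rows make up. A row lasts 1/10 s, in which the tool goes at most 50 mm and 8.59 degrees, less where a joint would pass 70% of its speed; a pose out of reach is approached as far as the arm can. A call with a gripper value outside its range is refused whole. The fingers move at their own pace and stop on an object; "newtons" is the grip in N (left out, the last holds). Time passes only in rows, so rows that repeat a pose let the fingers close. It gives the time, the measured TCP pose, the force, the opening and the grip force at its end, in the units of the state.
- observe(): the state, without advancing time (a new reading comes with each control period).
- grab_frame(name): name is "side" or "top" or "wrist"; returns the picture (480x640x3 uint8, blue, green, red); there is no depth.
- camera_params(name): a dict with "fovy" (degrees; the focal length in pixels is half the picture's height over the tangent of half this angle, whatever the lens; pixels are square), "cx", "cy" (the principal point, pixels), "distortion" ([k1, k2, p1, p2, k3] as OpenCV has them; the pictures are not rectified), "extrinsics" (4x4, takes a point from world to camera coordinates). Camera axes: x right, y down, z forward; pixel columns grow to the right and rows downward; lengths in m; the calibration is good to about 2 mm. A picture is of the moment at which its call begins: read the wrist's pose just before it. camera_params takes no time and is no camera call; for the wrist camera it gives the pose at the moment of the call.
- job_done(): hands the job in; it is judged then, once.
The state is a dict: "clock": time; "qpos": joint angles; "qd": joint speeds; "joint_efforts": joint torques, N m; "position": TCP position; "tool_rot": TCP orientation; "force": force on the tool from outside, world axes, zero at the start; "moment": the same for the moment, N m; "grip_width": finger opening in m; "finger_force": force on a finger pad.
Only numpy, scipy, OpenCV 4.12 (cv2) and the standard library are available. Lean on these libraries where they do the work, as an engineer would, in place of code of your own. Each camera call takes 0.05 s, during which the arm holds its last target. There are 200 camera calls.

## Working session

There is one attempt and no reset: what is moved stays moved. The work goes in short steps, Python scripts to look and compute and a tool call to move; the robot and the scene stay as the last step left them, time stands still between calls to the robot, and variables do not carry over. Pictures are saved under pics/ and viewed, at most 10 in all, crops included, and the job is handed in when it is done.

Besides the shell and the picture viewer there is one more tool, called after "Request:" in YAML: its name, and indented under it one key for each argument. send_rows: Moves the arm, as the interface text tells. Its arguments: {"type":"object","properties":{"increments":{"type":"array"},"newtons":{"type":"number"}},"required":["increments"]}

```bash
mkdir -p pics
python3 - <<'E'
from workcell import *
import cv2,json
for n in ("side","top"):
    cv2.imwrite(f"pics/{n}0.png",grab_frame(n)); c=camera_params(n); print(n,c)
print(observe())
E
```

```text
side {'fovy': 43.78294965109028, 'cx': 332.0284427791356, 'cy': 233.3251165428876, 'distortion': array([-0.04225722,  0.        ,  0.        ,  0.        ,  0.        ]), 'extrinsics': array([[ 0.84662213, -0.53173447,  0.02212289, -0.38747017],
       [-0.32864188, -0.5550524 , -0.76414092,  0.28780778],
       [ 0.41859943,  0.63966811, -0.64466986,  1.16087605],
       [ 0.        ,  0.        ,  0.        ,  1.        ]])}
top {'fovy': 57.56382872117695, 'cx': 324.64679820645506, 'cy': 247.5482752217669, 'distortion': array([-0.01652072,  0.        ,  0.        ,  0.        ,  0.        ]), 'extrinsics': array([[-0.01533803, -0.99974396, -0.01663608,  0.15122387],
       [-0.98344996,  0.01808788, -0.18027482,  0.52699271],
       [ 0.18052958,  0.01359569, -0.98347559,  0.84977251],
       [ 0.        ,  0.        ,  0.        ,  1.        ]])}
{'clock': 0.1, 'qpos': array([-1.35517991,  0.5219544 , -0.03634418,  1.59996765,  0.02120599,
        1.02110616, -0.11278201]), 'qd': array([ 4.91850197e-04, -2.10484933e-03,  4.09506967e-04, -1.59518777e-03,
        2.93572814e-04, -4.23497578e-05, -2.95434848e-04]), 'joint_efforts': array([ 2.72656369e-03, -9.28485489e+01,  1.98321439e+00, -3.70535016e+01,
        1.80594111e-02,  5.39495872e-03, -8.67304863e-06]), 'position': array([0.17615004, 0.59933443, 0.23077715]), 'tool_rot': array([-3.14054471e+00,  7.11359555e-05,  2.85580125e+00]), 'force': array([-0.44255761,  0.89826372, -0.55311213]), 'moment': array([-0.01737155,  0.02180512,  0.01070252]), 'finger_force': 0.0, 'grip_width': 0.08539747021842616}
```

View pics/top0.png

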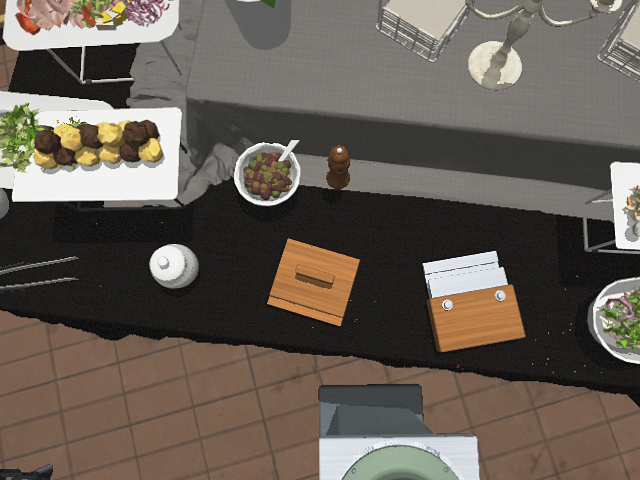

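View pics/side0.png

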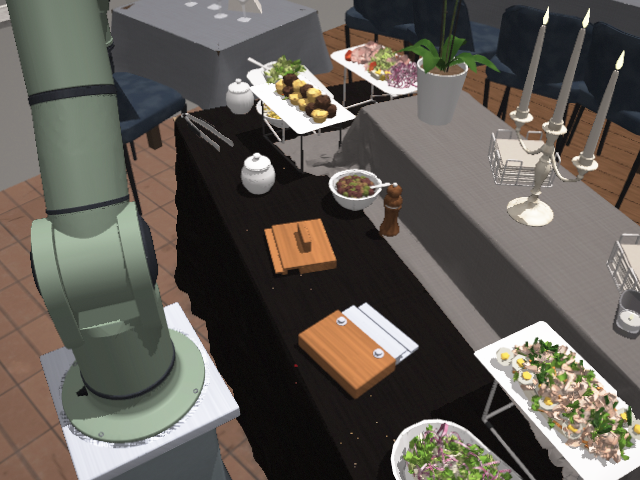

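The top view shows the leaf at about (314,281) with its tongue toward the robot. The board is at (477,318) with its rail facing away, and the jar, bowl and mill are clear of both. I'll enlarge to get the corners.

Run:
```python
import cv2,numpy as np
t=cv2.imread("pics/top0.png")
a=cv2.resize(t[235:335,262:367],None,fx=3.8,fy=3.8,interpolation=cv2.INTER_CUBIC)
b=cv2.resize(t[245:358,420:530],None,fx=3.6,fy=3.6,interpolation=cv2.INTER_CUBIC)
h=max(a.shape[0],b.shape[0]);o=np.zeros((h,a.shape[1]+b.shape[1],3),np.uint8)
o[:a.shape[0],:a.shape[1]]=a;o[:b.shape[0],a.shape[1]:]=b
print(a.shape,b.shape);cv2.imwrite("pics/c1.png",o)
s=cv2.imread("pics/side0.png")
cv2.imwrite("pics/c2.png",cv2.resize(s[210:405,255:425],None,fx=3,fy=3,interpolation=cv2.INTER_CUBIC))
```

```text
(380, 399, 3) (407, 396, 3)
```

View pics/c1.png

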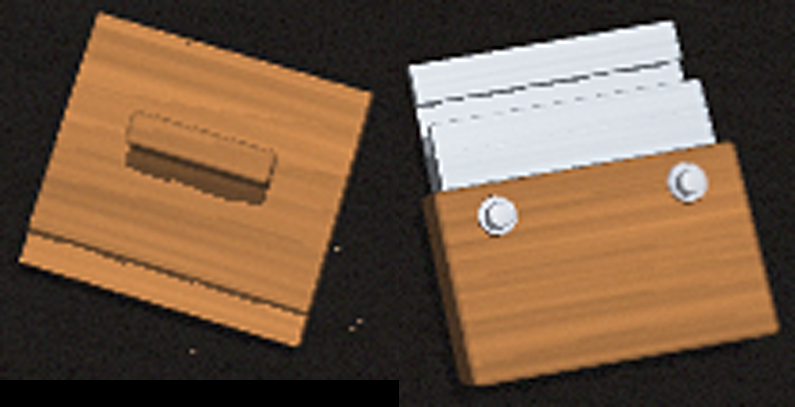

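View pics/c2.png

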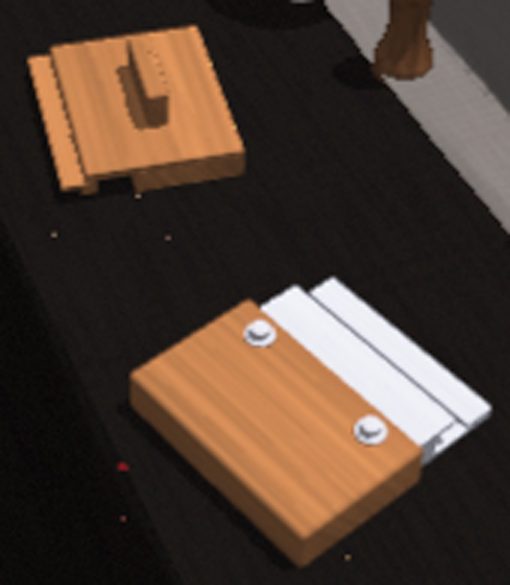

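The leaf corners, board corners, lip edge and ridge edge are all clear in both crops. Next is a joint fit of the leaf pose, board pose and s.

```bash
cat > h.py <<'E'
from workcell import *
import cv2,numpy as np
from scipy.optimize import least_squares
from scipy.spatial.transform import Rotation as R
def proj(n,P,c=None):
    c=c or camera_params(n); f=240/np.tan(np.radians(c["fovy"]/2))
    K=np.array([[f,0,c["cx"]],[0,f,c["cy"]],[0,0,1]]);E=c["extrinsics"]
    return cv2.projectPoints(np.asarray(P,float),cv2.Rodrigues(E[:3,:3])[0],E[:3,3],K,np.array(c["distortion"]))[0][:,0]
def place(p,P):
    return R.from_euler('z',p[2]).apply(np.asarray(P,float)/1e3)+[p[0],p[1],0]
E
cat > fit.py <<'E'
from h import *
C={n:camera_params(n) for n in("top","side")}
un=lambda p,f,o,dx=0:(np.array(p,float)-[dx,0]+.5)/f-.5+o
L=[((60,80,28),(99,12),(198,27)),((60,-80,28),(372,93),(244,153)),((-66,80,28),(30,232),(52,46)),((-66,-80,28),(306,313),(82,180)),((-85,80,19),(19,263),(28,58)),((-85,-80,19),(299,346),(63,190))]
B=[((-35,88,36),(427,193),(250,301)),((-35,-88,36),(735,143),(421,452)),((-145,-88,36),(778,330),(304,540)),((-145,88,36),(475,385),(131,375))]
S=[((0,80,28),(433,124),(296,287)),((0,-80,28),(702,80),None),((38,80,10.5),(410,66),(335,279)),((38,-80,10.5),(675,21),(490,407))]
tl=lambda p:un(p,3.8,[262,235]);tb=lambda p:un(p,3.6,[420,245],399);sd=lambda p:un(p,3,[255,210])
def res(v):
    r=[]
    for items,p,t,s in((L,v[:3],tl,0),(B,v[3:6],tb,0),(S,v[3:6],tb,v[6]*1e3)):
        P=place(p,np.array([i[0] for i in items])+[s,0,0])
        r.append(proj("top",P,C["top"])-[t(i[1]) for i in items])
        q=proj("side",P,C["side"]);r.append(np.array([q[k]-sd(i[2]) for k,i in enumerate(items) if i[2]]))
    return np.concatenate(r).ravel()
o=least_squares(res,[.5,.15,-.3,.45,-.2,.2,.01],loss="soft_l1")
print(o.x.round(4),np.sqrt(np.diag(np.linalg.inv(o.jac.T@o.jac))).round(4));print(res(o.x).reshape(-1,2).round(1).tolist())
print(observe()["position"])
E
python3 fit.py
```

```text
[ 0.4755  0.162  -0.311   0.4727 -0.1519  0.1501  0.0023] [0.0009 0.001  0.009  0.0011 0.0008 0.0071 0.0015]
[[0.4, -0.6], [1.1, -0.4], [-0.0, -1.5], [1.4, -0.0], [0.6, -0.6], [0.5, 0.3], [-1.3, -0.6], [-0.8, -0.9], [-1.7, 0.0], [0.2, -1.6], [-1.0, -0.1], [-1.5, -0.8], [2.2, -1.0], [0.9, -1.5], [2.1, 0.5], [0.3, 0.2], [-1.1, -1.7], [0.8, -1.0], [-1.6, -0.1], [-2.1, -1.0], [-0.2, -0.1], [0.4, -0.6], [0.7, -0.6], [0.5, -0.5], [-1.1, -0.6], [-1.7, -0.5], [-0.5, 0.5]]
[0.17615004 0.59933443 0.23077715]
```

```bash
cat >> fit.py <<'E'
print("--- with camera corrections")
C0={n:C[n]["extrinsics"].copy() for n in C}
def res2(w):
    for k,n in enumerate(C):
        d=w[7+6*k:13+6*k];E=C0[n].copy();D=R.from_rotvec(d[:3]*.005).as_matrix()
        E[:3,:3]=D@E[:3,:3];E[:3,3]+=d[3:]*.002;C[n]["extrinsics"]=E
    return np.concatenate([res(w[:7])/.6,w[7:]])
o=least_squares(res2,np.r_[o.x,np.zeros(12)],loss="soft_l1")
print(o.x[:7].round(4),np.sqrt(np.diag(np.linalg.inv(o.jac.T@o.jac))).round(4)[:7]);print(o.x[7:].round(1));r=res2(o.x);print((r[:-12]*.6).reshape(-1,2).round(1).tolist())
E
python3 fit.py|sed -n '/---/,$p'
```

```text
--- with camera corrections
[ 0.4765  0.1624 -0.3111  0.4734 -0.1521  0.1492  0.0025] [0.0023 0.0026 0.0061 0.0023 0.0026 0.0057 0.001 ]
[-0.5  0.  -0.1 -0.3  0.9  0.6 -0.2 -0.1  0.3  0.8  0.5  0.5]
[[-0.2, -0.0], [0.4, 0.1], [-0.5, -1.1], [0.8, 0.3], [0.2, -0.2], [-0.1, 0.6], [-0.3, 0.0], [0.2, -0.3], [-0.6, 0.5], [1.3, -1.1], [0.1, 0.4], [-0.3, -0.4], [1.6, -0.7], [0.0, -1.1], [1.2, 0.7], [-0.4, 0.4], [0.1, -1.0], [1.8, -0.2], [-0.5, 0.5], [-0.9, -0.4], [-0.8, 0.3], [-0.4, -0.2], [0.1, -0.2], [-0.3, -0.0], [0.1, 0.1], [-0.6, 0.2], [0.6, 1.3]]
```

```bash
cat >> h.py <<'E'
# tool x = leaf y, tool y = leaf x, tool z = -leaf z
def toolR(yaw,tilt=0):  # leaf yaw, far edge raised by tilt deg
    return R.from_euler('z',yaw)*R.from_euler('y',-tilt,degrees=True)*R.from_matrix([[0,1,0],[1,0,0],[0,0,-1]])
def go(p,Rt):
    s=observe();R0=R.from_euler('xyz',s["tool_rot"])
    print("shift mm",(R0.inv().apply(np.array(p)-s["position"])*1e3).round(1),"turn deg",(R0.inv()*Rt).as_rotvec(degrees=True).round(2))
    print("now",s["clock"],s["position"].round(4),s["tool_rot"].round(4),"F",s["force"].round(1),"M",s["moment"].round(2),"w",s["grip_width"])
E
python3 -c "
from h import *
go([.4765,.1624,.15],toolR(-.311))"
```

```text
shift mm [-411.3 -334.5   81.2] turn deg [-4.000e-02  5.000e-02  9.144e+01]
now 0.1 [0.1762 0.5993 0.2308] [-3.1405e+00  1.0000e-04  2.8558e+00] F [-0.4  0.9 -0.6] M [-0.02  0.02  0.01] w 0.08539747021842616
```

Request:
send_rows:
  increments:
    - [[-411,-334,31],[0,0,91.4],1]
    - [[-411,-334,31],[0,0,91.4],1]
    - [[-411,-334,31],[0,0,91.4],1]
    - [[-411,-334,31],[0,0,91.4],1]
    - [[-411,-334,31],[0,0,91.4],1]
    - [[-411,-334,31],[0,0,91.4],1]
    - [[-411,-334,31],[0,0,91.4],1]
    - [[-411,-334,31],[0,0,91.4],1]
    - [[-411,-334,31],[0,0,91.4],1]
    - [[-411,-334,31],[0,0,91.4],1]
  newtons: 60

```text
clock: 1.1
position: [0.4598, 0.1866, 0.2021]
tool_rot: [3.141, -0.0, 1.35]
force: [0.0, 0.9, -0.4]
grip_width: 0.0853
finger_force: 0.0
```

Request:
send_rows:
  increments:
    - [[0,0,0],[0,0,0],1]
    - [[0,0,0],[0,0,0],1]

```text
clock: 1.3
position: [0.4593, 0.1875, 0.2018]
tool_rot: [-3.141, 0.001, 1.354]
force: [-0.5, 0.3, 0.5]
grip_width: 0.0854
finger_force: 0.0
```

```bash
python3 -c "
from h import *
go([.4765,.1624,.11],toolR(-.311))
c=camera_params('wrist');cv2.imwrite('pics/w1.png',grab_frame('wrist'))
P=place([.4765,.1624,-.311],[(60,80,28),(60,-80,28),(-66,80,28),(-66,-80,28),(9,40,62),(9,-40,62),(-9,40,62),(-9,-40,62)])
print(proj('wrist',P,c).round(0).tolist())
"
```

```text
shift mm [-20.8  22.2  91.8] turn deg [-0.02  0.03  5.39]
now 1.3 [0.4593 0.1875 0.2018] [-3.1413e+00  6.0000e-04  1.3540e+00] F [-0.5  0.3  0.5] M [ 0.02 -0.03  0.01] w 0.08535373051127196
[[418.0, 156.0], [390.0, 322.0], [272.0, 141.0], [262.0, 311.0], [358.0, 202.0], [346.0, 295.0], [336.0, 200.0], [325.0, 293.0]]
```

View pics/w1.png

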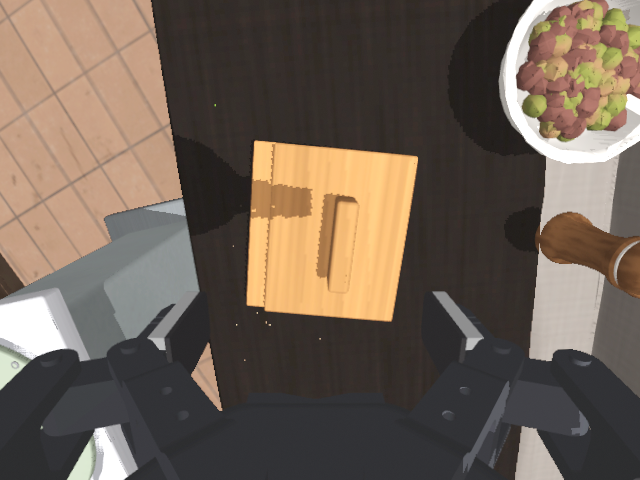

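The wrist view agrees with the fit: predicted and seen leaf corners match within 1–3 px, for example (418,157) and (392,321). The fit can be trusted, so I'll descend.

Request:
send_rows:
  increments:
    - [[-20.8,22.2,30],[0,0,5.4],1]
    - [[-20.8,22.2,70],[0,0,5.4],1]
    - [[-20.8,22.2,110],[0,0,5.4],1]
    - [[-20.8,22.2,140],[0,0,5.4],1]
    - [[-20.8,22.2,160],[0,0,5.4],1]
    - [[-20.8,22.2,167],[0,0,5.4],1]
    - [[-20.8,22.2,167],[0,0,5.4],1]
    - [[-20.8,22.2,167],[0,0,5.4],1]

```text
clock: 2.15
position: [0.4766, 0.164, 0.036]
tool_rot: [3.141, -0.001, 1.262]
force: [-0.5, -0.2, 0.2]
grip_width: 0.0856
finger_force: 0.0
```

Request:
send_rows:
  increments:
    - [[0,0,0],[0,0,0],-1]
    - [[0,0,0],[0,0,0],-1]
    - [[0,0,0],[0,0,0],-1]
    - [[0,0,0],[0,0,0],-1]
    - [[0,0,0],[0,0,0],-1]
    - [[0,0,0],[0,0,0],-1]
    - [[0,0,0],[0,0,0],-1]
    - [[0,0,0],[0,0,0],-1]
    - [[0,0,0],[0,0,0],-1]
    - [[0,0,0],[0,0,0],-1]

```text
clock: 3.15
position: [0.4766, 0.1634, 0.0353]
tool_rot: [3.141, -0.0, 1.261]
force: [-0.1, -1.5, 5.9]
grip_width: 0.017
finger_force: 61.2
```

```bash
cat >> h.py <<'E'
J=np.array([.4734,-.1521]);JY=.1495
HAND=np.array([0,1.0,35.3])   # TCP in leaf section coords, mm
def tgt(leafpt,at,tilt,y=0,yaw=JY):
    """leaf section point (x,z) brought to board frame (x,z) mm"""
    Rl=R.from_euler('z',yaw)*R.from_euler('y',-tilt,degrees=True)
    d=Rl.apply((HAND-[leafpt[0],0,leafpt[1]])/1e3)
    base=np.r_[J,0]+R.from_euler('z',JY).apply([at[0]/1e3,y/1e3,at[1]/1e3])
    return base+d,toolR(yaw,tilt)
def where(leafpt):
    s=observe();Rt=R.from_euler('xyz',s["tool_rot"]);Rl=Rt*R.from_matrix([[0,1,0],[1,0,0],[0,0,-1]]).inv()
    p=s["position"]+Rl.apply((np.array([leafpt[0],0,leafpt[1]])-HAND)/1e3)
    q=R.from_euler('z',-JY).apply(p-np.r_[J,0])*1e3
    e=(R.from_euler('z',-JY)*Rl).as_euler('xyz',degrees=True)
    print("leafpt",leafpt,"board frame",q.round(1),"rpy deg",e.round(2),"F board",R.from_euler('z',-JY).apply(s["force"]).round(1))
E
python3 -c "
from h import *
where((-85,19))
p,r=tgt((-85,19),(35,70),24); print(p); go(p,r)"
```

```text
leafpt (-85, 19) board frame [-26.5 348.2  19. ] rpy deg [ 2.000e-02 -2.000e-02 -2.629e+01] F board [-0.4 -1.5  5.9]
[ 0.57809001 -0.13531991  0.11946341]
shift mm [-253.6  187.6  -84.2] turn deg [-23.55   5.49 -25.91]
now 3.15 [0.4766 0.1634 0.0353] [ 3.1412e+00 -3.0000e-04  1.2614e+00] F [-0.1 -1.5  5.9] M [0.11 0.12 0.04] w 0.017019743603309864
```

Request:
send_rows:
  increments:
    - [[0,0,-15],[0,0,0],-1]
    - [[0,0,-35],[0,0,0],-1]
    - [[0,0,-65],[0,0,0],-1]
    - [[0,0,-90],[0,0,0],-1]
    - [[0,0,-100],[0,0,0],-1]
    - [[0,0,-100],[0,0,0],-1]
    - [[0,0,-100],[0,0,0],-1]
  newtons: 80

```text
clock: 3.85
position: [0.4758, 0.1633, 0.1341]
tool_rot: [-3.141, 0.001, 1.262]
force: [-0.1, -0.9, -5.6]
grip_width: 0.0166
finger_force: 79.5
```

```bash
python3 -c "
from h import *
where((-85,19))
p,r=tgt((-85,19),(35,70),24); print(p); go(p,r)"
```

```text
leafpt (-85, 19) board frame [-27.3 348.3 117.9] rpy deg [ -0.04   0.05 -26.26] F board [-0.3 -0.8 -5.6]
[ 0.57809001 -0.13531991  0.11946341]
shift mm [-253.4  188.2   14.7] turn deg [-23.63   5.53 -25.87]
now 3.85 [0.4758 0.1633 0.1341] [-3.1407e+00  7.0000e-04  1.2619e+00] F [-0.1 -0.9 -5.6] M [-0.01 -0.04 -0.  ] w 0.016578387095269903
```

Request:
send_rows:
  increments:
    - [[-20,15,1],[-2,0,-2],-1]
    - [[-50,37,3],[-5,1,-5],-1]
    - [[-80,59,5],[-8,2,-8],-1]
    - [[-110,81,7],[-11,3,-11],-1]
    - [[-140,104,8],[-14,3.5,-14],-1]
    - [[-170,126,10],[-17,4,-17],-1]
    - [[-200,148,12],[-20,5,-21],-1]
    - [[-230,170,13],[-22,5.3,-24],-1]
    - [[-248,184,14.4],[-23.3,5.5,-25.5],-1]
    - [[-253.4,188.2,14.7],[-23.6,5.5,-25.9],-1]

```text
clock: 4.85
position: [0.5775, -0.137, 0.1185]
tool_rot: [2.724, -0.001, 1.721]
force: [0.6, -0.0, -5.3]
grip_width: 0.0166
finger_force: 79.4
```

Request:
send_rows:
  increments:
    - [[0,0,0],[0,0,0],-1]
    - [[0,0,0],[0,0,0],-1]
    - [[0,0,0],[0,0,0],-1]

```text
clock: 5.15
position: [0.5779, -0.1343, 0.1194]
tool_rot: [2.724, -0.001, 1.721]
force: [0.2, 0.1, -5.4]
grip_width: 0.0166
finger_force: 79.5
```

```bash
python3 -c "
from h import *
where((-85,19))
p,r=tgt((-85,19),(35,70),24); go(p,r)
cs=camera_params('side');cv2.imwrite('pics/s2r.png',grab_frame('side'));im=cv2.imread('pics/s2r.png')
a=cv2.resize(im[200:400,270:450],None,fx=3,fy=3,interpolation=cv2.INTER_CUBIC)
s=observe();Rl=R.from_euler('xyz',s['tool_rot'])*R.from_matrix([[0,1,0],[1,0,0],[0,0,-1]]).inv()
L=np.array([(60,80,28),(60,-80,28),(-66,80,28),(-66,-80,28),(-85,80,19),(-85,-80,19)],float)
P=s['position']+Rl.apply((L-HAND)/1e3)
print(((proj('side',P,cs)-[270,200])*3).round(0).tolist())
cv2.imwrite('pics/s2.png',a)"
```

```text
leafpt (-85, 19) board frame [34.9  1.1 70. ] rpy deg [ 7.000e-02 -2.392e+01  1.000e-02] F board [ 0.2  0.1 -5.4]
shift mm [-1.1  0.1 -0. ] turn deg [-0.08 -0.07  0.01]
now 5.15 [ 0.5779 -0.1343  0.1194] [ 2.7242e+00 -1.1000e-03  1.7210e+00] F [ 0.2  0.1 -5.4] M [-0.1   0.91  0.04] w 0.016584406322064125
[[418.0, 106.0], [589.0, 224.0], [298.0, 226.0], [464.0, 357.0], [283.0, 251.0], [447.0, 383.0]]
```

View pics/s2.png

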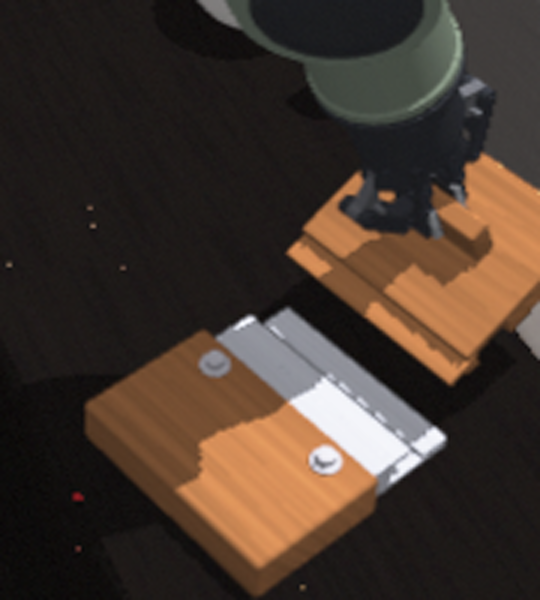

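The lifted leaf sits right of the rail. Its tongue corners are at crop (288,252) and (455,384), within 2 px of prediction and consistent with the side camera's known offset. I'll lower it in front of the lip and touch the lip face to measure its reach.

```bash
python3 -c "
from h import *
p,r=tgt((-85,19),(15,25),24); go(p,r)
p,r=tgt((-85,19),(14,25),24); go(p,r)"
```

```text
shift mm [ -1.3 -36.9  33.1] turn deg [-0.05 -0.07  0.06]
now 5.2 [ 0.5781 -0.134   0.1197] [ 2.7236e+00 -7.0000e-04  1.7217e+00] F [-0.2 -0.2 -5. ] M [-0.11  0.95  0.01] w 0.016631790364766055
shift mm [ -1.3 -37.8  32.7] turn deg [-0.05 -0.07  0.06]
now 5.2 [ 0.5781 -0.134   0.1197] [ 2.7236e+00 -7.0000e-04  1.7217e+00] F [-0.2 -0.2 -5. ] M [-0.11  0.95  0.01] w 0.016631790364766055
```

Request:
send_rows:
  increments:
    - [[-0.5,-9,8],[0,0,0],-1]
    - [[-1,-20,18],[0,0,0],-1]
    - [[-1.3,-30,27],[0,0,0],-1]
    - [[-1.3,-35,31.5],[0,0,0],-1]
    - [[-1.3,-36.9,33.1],[0,0,0],-1]
    - [[-1.3,-36.9,33.1],[0,0,0],-1]
    - [[-1.3,-36.9,33.1],[0,0,0],-1]

```text
clock: 5.9
position: [0.5631, -0.1418, 0.0825]
tool_rot: [2.733, -0.008, 1.719]
force: [0.1, -0.2, -4.8]
grip_width: 0.0164
finger_force: 79.7
```

Request:
send_rows:
  increments:
    - [[0,-1,-0.4],[0,0,0],-1]
    - [[0,-2,-0.9],[0,0,0],-1]
    - [[0,-3,-1.3],[0,0,0],-1]
    - [[0,-4,-1.8],[0,0,0],-1]
    - [[0,-5,-2.2],[0,0,0],-1]
    - [[0,-5.5,-2.4],[0,0,0],-1]
    - [[0,-5.5,-2.4],[0,0,0],-1]
    - [[0,-5.5,-2.4],[0,0,0],-1]

```text
clock: 6.7
position: [0.5569, -0.1437, 0.0829]
tool_rot: [2.736, -0.007, 1.723]
force: [-0.5, -0.8, -6.1]
grip_width: 0.0167
finger_force: 79.7
```

```bash
python3 -c "
from h import *
where((-85,19));print(observe()['moment'])"
```

```text
leafpt (-85, 19) board frame [12.2 -5.  34.4] rpy deg [  0.44 -23.23   0.  ] F board [-0.7 -0.7 -6.1]
[-0.10890227  0.88571106 -0.02860927]
```

```bash
python3 -c "
from h import *
print(observe()['qpos'].round(3))
p,r=tgt((-85,19),(9,25),24); go(p,r)"
```

```text
[ 0.244  0.565 -0.007  2.152 -1.263  0.162  1.621]
shift mm [ 5.  -6.8  6.3] turn deg [-0.77 -0.45  0.  ]
now 6.7 [ 0.5569 -0.1437  0.0829] [ 2.7361 -0.0071  1.7234] F [-0.5 -0.8 -6.1] M [-0.11  0.89 -0.03] w 0.016678959057557924
```

The arm stopped short: joints 5 and 6 are at their limits, because the tilted tool is nearly in line with the forearm. I'll set the leaf down on free table left of the board. Then I'll regrip the bar with the tool leaning 25° along it, which moves the wrist off that singularity.

```bash
python3 -c "
from h import *
p,r=[.50,.0,.14],toolR(JY); go(p,r)"
```

```text
shift mm [151.   -9.5 -65.1] turn deg [23.23 -0.44  0.09]
now 6.7 [ 0.5569 -0.1437  0.0829] [ 2.7361 -0.0071  1.7234] F [-0.5 -0.8 -6.1] M [-0.11  0.89 -0.03] w 0.016678959057557924
```

Request:
send_rows:
  increments:
    - [[0,10,-20],[0,0,0],-1]
    - [[10,20,-45],[3,0,0],-1]
    - [[35,20,-65],[7,0,0],-1]
    - [[65,15,-70],[11,0,0],-1]
    - [[95,5,-70],[15,0,0],-1]
    - [[125,-5,-68],[19,-0.3,0],-1]
    - [[145,-9,-65],[22,-0.4,0],-1]
    - [[151,-9.5,-65],[23.2,-0.4,0],-1]
    - [[151,-9.5,-65],[23.2,-0.4,0],-1]
    - [[151,-9.5,-65],[23.2,-0.4,0],-1]

```text
clock: 7.7
position: [0.5001, -0.0005, 0.1399]
tool_rot: [3.14, -0.0, 1.722]
force: [0.2, -0.8, -4.8]
grip_width: 0.0168
finger_force: 79.6
```

```bash
python3 -c "
from h import *
p,r=[.475,.08,.0356],toolR(JY); go(p,r);print(observe()['qpos'].round(2))"
```

```text
shift mm [ 83.3 -12.8 104.3] turn deg [ 0.07 -0.01  0.1 ]
now 7.7 [ 5.001e-01 -5.000e-04  1.399e-01] [ 3.1403e+00 -2.0000e-04  1.7220e+00] F [ 0.2 -0.8 -4.8] M [-0.02  0.    0.05] w 0.016816653099619352
[-0.66  0.59  0.76  2.04 -0.59  0.75  0.62]
```

Request:
send_rows:
  increments:
    - [[30,-5,20],[0,0,0],-1]
    - [[60,-10,40],[0,0,0],-1]
    - [[83,-12.8,65],[0,0,0],-1]
    - [[83,-12.8,85],[0,0,0],-1]
    - [[83,-12.8,95],[0,0,0],-1]
    - [[83,-12.8,100],[0,0,0],-1]
    - [[83,-12.8,103],[0,0,0],-1]
    - [[83,-12.8,104.3],[0,0,0],-1]
    - [[83,-12.8,104.5],[0,0,0],-1]
    - [[83,-12.8,104.5],[0,0,0],-1]

```text
clock: 8.7
position: [0.4752, 0.0801, 0.0358]
tool_rot: [3.14, -0.0, 1.722]
force: [-0.1, 0.1, -5.5]
grip_width: 0.0168
finger_force: 79.6
```

```bash
python3 -c "
from h import *
p,r=[.475,.08,.0356],toolR(JY); go(p,r);print(observe()['qpos'].round(2))"
```

```text
shift mm [-0.1 -0.2  0.2] turn deg [ 0.07 -0.02  0.09]
now 8.7 [0.4752 0.0801 0.0358] [ 3.1404e+00 -4.0000e-04  1.7219e+00] F [-0.1  0.1 -5.5] M [-0.03 -0.02 -0.02] w 0.01684076824984217
[-0.69  0.72  0.56  2.13 -0.8   0.51  0.62]
```

Request:
send_rows:
  increments:
    - [[0,0,0.5],[0,0,0],-1]
    - [[0,0,0.5],[0,0,0],-1]
    - [[0,0,0.5],[0,0,0],0.3]
    - [[0,0,0.5],[0,0,0],0.3]
    - [[0,0,0.5],[0,0,0],0.3]
    - [[0,0,0.5],[0,0,0],0.3]
    - [[0,0,-20],[0,0,0],0.3]
    - [[0,0,-50],[0,0,0],0.3]
    - [[0,0,-80],[0,0,0],0.3]
    - [[0,0,-80],[0,0,0],0.3]

```text
clock: 9.7
position: [0.4762, 0.0802, 0.1181]
tool_rot: [3.137, -0.001, 1.722]
force: [-0.4, 0.3, -0.9]
grip_width: 0.0554
finger_force: 0.0
```

```bash
cat >> h.py <<'E'
# tool leaning by BETA about leaf x: body towards leaf +y, fingers towards -y
BETA=25.
_toolR0=toolR
def toolR(yaw,tilt=0,b=None):
    b=BETA if b is None else b
    return R.from_euler('z',yaw)*R.from_euler('y',-tilt,degrees=True)*R.from_euler('x',-b,degrees=True)*R.from_matrix([[0,1,0],[1,0,0],[0,0,-1]])
E
python3 -c "
from h import *
r=toolR(JY); print('toolz',r.apply([0,0,1]),'in leaf', R.from_euler('z',-JY).apply(r.apply([0,0,1])))
p=np.array([.475,.08,.038])-r.apply([0,0,.06]); go(p,r);print(observe()['qpos'].round(2))
c=camera_params('top')
im=grab_frame('top');cv2.imwrite('pics/t2.png',im)
P=place([.475,.08,JY],[(60,80,28),(60,-80,28),(-85,80,19),(-85,-80,19)]);print(proj('top',P,c).round(1).tolist())"
```

```text
toolz [ 0.06294634 -0.41790424 -0.90630779] in leaf [ 2.25625416e-17 -4.22618262e-01 -9.06307787e-01]
shift mm [25.3 -1.3 25.8] turn deg [  0.26 -25.06   0.04]
now 9.7 [0.4762 0.0802 0.1181] [ 3.1373e+00 -1.0000e-03  1.7219e+00] F [-0.4  0.3 -0.9] M [-0.03  0.03  0.  ] w 0.05540738021008411
[-0.82  0.6   0.74  2.1  -0.65  0.68  0.5 ]
[[312.6, 252.9], [387.5, 240.4], [324.0, 321.9], [400.2, 309.0]]
```

View pics/t2.png

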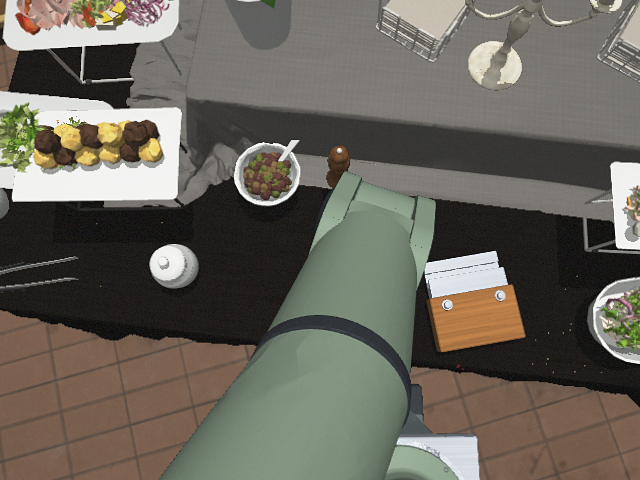

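The board and bystanders are unmoved, and the arm's elbow has swung to the left at (370,260). The wrist limits matter here, so I'll fit a kinematic model from the recorded poses and use it to pick a workable lean.

```bash
cat > kin.py <<'E'
from h import *
import itertools
D=[([-1.35518,.52195,-.03634,1.59997,.0212,1.02111,-.11278],(.17615,.59933,.23078),(-3.14054,.00007,2.8558)),
([.244,.565,-.007,2.152,-1.263,.162,1.621],(.5569,-.1437,.0829),(2.7361,-.0071,1.7234)),
([-.66,.59,.76,2.04,-.59,.75,.62],(.5001,-.0005,.1399),(3.1403,-.0002,1.722)),
([-.69,.72,.56,2.13,-.8,.51,.62],(.4752,.0801,.0358),(3.1404,-.0004,1.7219)),
([-.82,.6,.74,2.1,-.65,.68,.5],(.4762,.0802,.1181),(3.1373,-.001,1.7219))]
LO=np.array([-2.91,-.3,-1.5,.17,-1.26,.16,-2.52]);HI=np.array([2.91,2.13,1.42,2.43,4.41,1.93,2.52])
def rz(a):c,s=np.cos(a),np.sin(a);return np.array([[c,-s,0],[s,c,0],[0,0,1.]])
def ry(a):c,s=np.cos(a),np.sin(a);return np.array([[c,0,s],[0,1,0],[-s,0,c]])
def fk(q,P,S):
    h,d1,d2,d3,o1,o7,a1,a2,a3=P;e=lambda x,z:np.array([x,0,z])
    A=rz(S[0]*q[0]+o1)@ry(q[1])@rz(S[1]*q[2]);p=np.array([0,0,h])+A@e(a1,d1)
    A=A@ry(q[3])@rz(S[2]*q[4]);p=p+A@e(a2,d2)
    A=A@ry(q[5])@rz(S[3]*q[6]+o7);
    p=p+A@(rz(-o7-S[3]*q[6])@e(a3,0)+e(0,d3));return p,A
def res(P,S):
    r=[]
    for q,p,e in D:
        pp,A=fk(q,P,S);r+=list((pp-p)*5);r+=list((R.from_matrix(A).inv()*R.from_euler('xyz',e)).as_rotvec())
    return np.r_[np.array(r),np.array(P[6:])*.1]
def fit():
    best=None
    for S in itertools.product((-1,1),repeat=4):
      for o7 in(0,1.57,-1.57,3.1):
        o=least_squares(res,[.3,.4,.4,.3,0,o7,0,0,0],args=(S,))
        if best is None or o.cost<best[0]:best=(o.cost,S,o.x)
    return best
if __name__=="__main__":
    b=fit();print(b);print((res(b[2],b[1])*1e3).round(0)[:30].reshape(5,6))
    np.savez("kin.npz",S=b[1],P=b[2])
E
python3 kin.py
```

```text
(np.float64(0.0015814564703146522), (-1, -1, -1, -1), array([ 0.28906423,  0.50503297,  0.38837248,  0.27011176, -0.09276087,
        1.47534544,  0.05455273, -0.00891292,  0.01205857]))
[[-12.  -9.  16.   0.  -0.   3.]
 [ -3.   2.  14.  -1.  36.  11.]
 [ -2. -11. -14. -10.   2.   4.]
 [  6.  10. -11.  -0.   0. -11.]
 [ 11.  -2.  -5.  -3.   1.  -7.]]
```

```bash
cat > scan.py <<'E'
from kin import *
z=np.load("kin.npz");S,P=tuple(z["S"]),z["P"]
import h
def err(q,p,M):
    pp,A=fk(q,P,S);return np.r_[(pp-p)*5,(R.from_matrix(A.T)*R.from_matrix(M)).as_rotvec()]
def keyposes(b,s=2.5,tilt=24):
    h.BETA=b;h.HAND[:]=[0,0,37];out={}
    out["pick"]=(np.array([.475,.08,.037]),h.toolR(JY))
    out["pre"]=tgt((-85,19),(s+15,25),tilt)
    out["home"]=tgt((-66,19),(s+.5,20),tilt)
    out["mid"]=tgt((-66,19),(s+1,20),12)
    out["flat"]=tgt((0,45),(70+s,45),0)
    return out
def solve(p,M,q0,m=.04,q3=None):
    f=lambda q:np.r_[err(q,p,M),1e-3*(q-q0)] if q3 is None else np.r_[err(q,p,M),.05*(q[2]-q3)]
    lo,hi=LO+m,HI-m
    o=least_squares(f,np.clip(q0,lo+.01,hi-.01),bounds=(lo,hi));return o.x,np.abs(err(o.x,p,M)).max()
if __name__=="__main__":
    for b in(-30,-20,-10,0,10,20,30):
      print("beta",b)
      for q3 in(-.8,-.4,0,.4,.8,1.2):
        line=[]
        for k,(p,r) in keyposes(b).items():
            M=r.as_matrix();best=None
            for q5 in(-.8,.8,2.4):
                az=np.arctan2(p[1],p[0])
                q=np.array([-az-q3*.9,.6,q3,2.1,q5,.5,np.clip(.4-q5,-2.4,2.4)])
                x,e=solve(p,M,q,q3=q3)
                if best is None or e<best[1]:best=(x,e)
            x,e=best;line.append(f"{k}:{'ok' if e<.01 else 'X%.2f'%e} [3]{x[2]:.1f} [5]{x[4]:.1f} [6]{x[5]:.2f} [7]{x[6]:.1f}")
        print("  ",q3," | ".join(line))
E
python3 scan.py
```

```text
beta -30
   -0.8 pick:ok [3]-0.8 [5]0.2 [6]0.48 [7]-0.0 | pre:ok [3]-0.8 [5]-0.1 [6]0.55 [7]0.8 | home:ok [3]-0.8 [5]-0.1 [6]0.50 [7]0.8 | mid:ok [3]-0.8 [5]0.1 [6]0.69 [7]0.5 | flat:ok [3]-0.8 [5]0.3 [6]0.91 [7]0.2
   -0.4 pick:ok [3]-0.4 [5]-0.5 [6]0.52 [7]0.6 | pre:ok [3]-0.4 [5]-0.7 [6]0.65 [7]1.2 | home:ok [3]-0.4 [5]-0.7 [6]0.62 [7]1.3 | mid:ok [3]-0.4 [5]-0.4 [6]0.73 [7]0.9 | flat:ok [3]-0.4 [5]-0.2 [6]0.90 [7]0.6
   0 pick:ok [3]0.0 [5]-0.9 [6]0.68 [7]1.0 | pre:ok [3]-0.0 [5]-1.0 [6]0.83 [7]1.5 | home:ok [3]-0.0 [5]-1.0 [6]0.80 [7]1.6 | mid:ok [3]-0.0 [5]-0.7 [6]0.86 [7]1.2 | flat:ok [3]-0.0 [5]-0.5 [6]0.98 [7]0.9
   0.4 pick:ok [3]0.4 [5]-1.1 [6]0.89 [7]1.2 | pre:ok [3]0.4 [5]-1.2 [6]1.05 [7]1.6 | home:ok [3]0.4 [5]-1.2 [6]1.03 [7]1.7 | mid:ok [3]0.4 [5]-1.0 [6]1.04 [7]1.4 | flat:ok [3]0.4 [5]-0.8 [6]1.13 [7]1.1
   0.8 pick:ok [3]0.6 [5]-1.2 [6]1.03 [7]1.2 | pre:ok [3]0.4 [5]-1.2 [6]1.08 [7]1.7 | home:ok [3]0.4 [5]-1.2 [6]1.03 [7]1.7 | mid:ok [3]0.8 [5]-1.2 [6]1.28 [7]1.5 | flat:ok [3]0.8 [5]-1.1 [6]1.36 [7]1.3
   1.2 pick:ok [3]0.6 [5]-1.2 [6]1.03 [7]1.2 | pre:ok [3]0.5 [5]
[... 6901 characters left out ...]
55 [7]-2.2 | mid:ok [3]0.0 [5]1.6 [6]0.48 [7]-1.5 | flat:ok [3]-0.0 [5]1.1 [6]0.59 [7]-0.9
   0.4 pick:ok [3]0.4 [5]0.5 [6]0.54 [7]-0.8 | pre:ok [3]0.4 [5]2.3 [6]0.30 [7]-2.4 | home:ok [3]0.3 [5]2.4 [6]0.40 [7]-2.5 | mid:ok [3]0.4 [5]1.5 [6]0.23 [7]-1.5 | flat:ok [3]0.4 [5]0.7 [6]0.39 [7]-0.6
   0.8 pick:ok [3]0.8 [5]-0.2 [6]0.50 [7]-0.2 | pre:ok [3]0.5 [5]2.4 [6]0.27 [7]-2.5 | home:ok [3]0.3 [5]2.4 [6]0.40 [7]-2.5 | mid:ok [3]0.5 [5]1.5 [6]0.20 [7]-1.5 | flat:ok [3]0.8 [5]-0.3 [6]0.33 [7]0.3
   1.2 pick:ok [3]1.2 [5]-0.9 [6]0.73 [7]0.5 | pre:ok [3]0.5 [5]2.4 [6]0.26 [7]-2.5 | home:ok [3]0.3 [5]2.4 [6]0.39 [7]-2.5 | mid:ok [3]0.5 [5]1.5 [6]0.20 [7]-1.5 | flat:ok [3]1.2 [5]-1.1 [6]0.61 [7]1.0
```

```bash
sed -i 's/^BETA=.*/BETA=-30./; s/^HAND=.*/HAND=np.array([0,9.0,38.0])/' h.py
python3 -c "
from h import *
r=toolR(.151); p=np.array([.4753,.0791,0])+R.from_euler('z',.151).apply([0,.009,.038])
print('pre');go(p-r.apply([0,0,.06]),r);print('final',p)"
```

```text
pre
shift mm [-22.4  -0.5  26.7] turn deg [ 0.15 29.95  0.09]
now 9.75 [0.4755 0.0805 0.1167] [ 3.1387e+00 -1.0000e-03  1.7226e+00] F [ 0.1  0.3 -0.4] M [ 0.02  0.01 -0.01] w 0.055499718282549244
final [0.47394616 0.08799759 0.038     ]
```

Request:
send_rows:
  increments:
    - [[-5,0,0],[0,6,0],0.3]
    - [[-10,0,5],[0,13,0],0.3]
    - [[-15,0,10],[0,20,0],0.3]
    - [[-20,0,20],[0,26,0],0.3]
    - [[-22.4,-0.5,26.7],[0.1,30,0.1],0.3]
    - [[-22.4,-0.5,26.7],[0.1,30,0.1],0.3]
    - [[-22.4,-0.5,26.7],[0.1,30,0.1],0.3]

```text
clock: 10.45
position: [0.4774, 0.057, 0.0878]
tool_rot: [-3.137, -0.523, 1.716]
force: [-0.3, 0.7, 0.4]
grip_width: 0.0557
finger_force: 0.0
```

```bash
python3 -c "
from h import *
r=toolR(.151); p=np.array([.4753,.0791,0])+R.from_euler('z',.151).apply([0,.009,.038])
go(p,r);print(observe()['qpos'].round(2))"
```

```text
shift mm [ 2.1  1.4 58.7] turn deg [-0.09  0.02 -0.26]
now 10.45 [0.4774 0.057  0.0878] [-3.1375 -0.5233  1.7165] F [-0.3  0.7  0.4] M [-0.5  -0.07 -0.02] w 0.05568247093461355
[-0.18  0.68  0.37  2.04 -0.99  0.93  1.08]
```

Request:
send_rows:
  increments:
    - [[1,0.7,20],[0,0,-0.2],0.3]
    - [[2.1,1.4,40],[0,0,-0.2],0.3]
    - [[2.1,1.4,54],[0,0,-0.2],0.3]
    - [[2.1,1.4,58.7],[0,0,-0.2],0.3]
    - [[2.1,1.4,58.7],[0,0,-0.2],0.3]
    - [[2.1,1.4,58.7],[0,0,-0.2],-1]
    - [[2.1,1.4,58.7],[0,0,-0.2],-1]
    - [[2.1,1.4,58.7],[0,0,-0.2],-1]
    - [[2.1,1.4,58.7],[0,0,-0.2],-1]
    - [[2.1,1.4,58.7],[0,0,-0.2],-1]
  newtons: 90

```text
clock: 11.45
position: [0.4747, 0.0885, 0.0397]
tool_rot: [3.14, -0.524, 1.724]
force: [-1.8, -2.6, 9.3]
grip_width: 0.0168
finger_force: 89.1
```

Request:
send_rows:
  increments:
    - [[0,0,0],[0,0,0],-1]
    - [[0,0,0],[0,0,0],-1]
    - [[0,0,0],[0,0,0],-1]

```text
clock: 11.75
position: [0.4748, 0.0885, 0.0397]
tool_rot: [3.14, -0.524, 1.724]
force: [-1.8, -2.8, 9.5]
grip_width: 0.0166
finger_force: 89.1
```

```bash
python3 -c "
from h import *
s=observe();print(s['position'],s['tool_rot'],s['force'],s['qpos'].round(2))
R0=R.from_euler('xyz',s['tool_rot']);print('lift in tool',R0.inv().apply([0,0,100]))"
```

```text
[0.47477116 0.08846906 0.03966157] [ 3.14033712 -0.52393564  1.72380998] [-1.81971524 -2.82349052  9.49033387] [-0.19  0.76  0.3   2.06 -1.1   0.83  1.16]
lift in tool [ 50.02917081   0.10871159 -86.5856238 ]
```

Request:
send_rows:
  increments:
    - [[8,0,-13],[0,0,0],-1]
    - [[18,0,-31],[0,0,0],-1]
    - [[32,0,-56],[0,0,0],-1]
    - [[44,0,-77],[0,0,0],-1]
    - [[50,0,-86.6],[0,0,0],-1]
    - [[50,0,-86.6],[0,0,0],-1]
    - [[50,0,-86.6],[0,0,0],-1]

```text
clock: 12.45
position: [0.4741, 0.0889, 0.1383]
tool_rot: [-3.141, -0.524, 1.724]
force: [-0.4, -0.1, -5.5]
grip_width: 0.0165
finger_force: 88.8
```

```bash
sed -i 's/^HAND=.*/HAND=np.array([0,9.4,39.7])/' h.py
sed -i 's/Rl=Rt\*R.from_matrix(\[\[0,1,0\],\[1,0,0\],\[0,0,-1\]\]).inv()/Rl=Rt*toolR(0).inv()/' h.py
python3 -c "
from h import *
where((-85,19));print(observe()['qpos'].round(2))
p,r=tgt((-85,19),(35,60),24); go(p,r)"
```

```text
leafpt (-85, 19) board frame [-48.3 228.5 117.6] rpy deg [0.01 0.01 0.22] F board [-0.4 -0.  -5.5]
[-0.27  0.58  0.4   2.04 -0.94  0.97  0.96]
shift mm [-210.8   66.7  -93.1] turn deg [-20.9   -0.06 -11.82]
now 12.45 [0.4741 0.0889 0.1383] [-3.1413 -0.5238  1.724 ] F [-0.4 -0.1 -5.5] M [-1.07 -0.13 -0.01] w 0.016501731462269898
```

Request:
send_rows:
  increments:
    - [[-15,6,-6],[-1.5,0,-0.8],-1]
    - [[-40,13,-17],[-4,0,-2],-1]
    - [[-70,22,-31],[-7,0,-4],-1]
    - [[-100,32,-44],[-10,0,-5.6],-1]
    - [[-130,41,-57],[-13,0,-7.3],-1]
    - [[-160,51,-71],[-16,0,-9],-1]
    - [[-190,60,-84],[-19,0,-10.7],-1]
    - [[-205,65,-90.5],[-20.4,0,-11.5],-1]
    - [[-210.8,66.7,-93.1],[-20.9,0,-11.8],-1]
    - [[-210.8,66.7,-93.1],[-20.9,0,-11.8],-1]

```text
clock: 13.45
position: [0.5746, -0.1278, 0.1127]
tool_rot: [2.668, -0.477, 1.949]
force: [-0.3, -0.9, -5.0]
grip_width: 0.0168
finger_force: 88.8
```

```bash
python3 -c "
from h import *
where((-85,19));print(observe()['qpos'].round(2))
p,r=tgt((-85,19),(15,25),24); go(p,r)"
```

```text
leafpt (-85, 19) board frame [34.3 -0.3 59.3] rpy deg [  0.12 -23.89  -0.14] F board [-0.4 -0.8 -5. ]
[ 0.24  0.74  0.32  1.88 -1.14  1.    1.62]
shift mm [-11.4 -31.6  20.5] turn deg [-0.03 -0.07 -0.16]
now 13.45 [ 0.5746 -0.1278  0.1127] [ 2.6683 -0.4767  1.9487] F [-0.3 -0.9 -5. ] M [-1.17  0.69  0.05] w 0.016848348570263294
```

Reached with joint margin. Next I'll lower in front of the lip.

Request:
send_rows:
  increments:
    - [[-3,-8,5],[0,0,-0.1],-1]
    - [[-6,-17,11],[0,0,-0.1],-1]
    - [[-9,-25,16],[0,0,-0.2],-1]
    - [[-11,-30,19.5],[0,0,-0.2],-1]
    - [[-11.4,-31.6,20.5],[0,0,-0.2],-1]
    - [[-11.4,-31.6,20.5],[0,0,-0.2],-1]
    - [[-11.4,-31.6,20.5],[0,0,-0.2],-1]

```text
clock: 14.15
position: [0.5563, -0.1299, 0.0801]
tool_rot: [2.664, -0.474, 1.955]
force: [0.5, 0.3, -4.8]
grip_width: 0.0166
finger_force: 88.6
```

```bash
python3 -c "
from h import *
where((-85,19));print(observe()['qpos'].round(2))
p,r=tgt((-85,19),(7,25),24); go(p,r)
p,r=tgt((-85,19),(2,25),24); go(p,r)"
```

```text
leafpt (-85, 19) board frame [16.2  0.1 26.5] rpy deg [-2.000e-02 -2.413e+01  1.500e-01] F board [ 0.6  0.2 -4.8]
[ 0.28  0.77  0.28  1.92 -1.18  0.96  1.72]
shift mm [ 0.9 -9.  -2. ] turn deg [ 0.05 -0.04  0.18]
now 14.15 [ 0.5563 -0.1299  0.0801] [ 2.6642 -0.4736  1.9546] F [ 0.5  0.3 -4.8] M [-1.2   0.63 -0.02] w 0.016602440200089528
shift mm [  2.  -13.5  -3.8] turn deg [ 0.05 -0.04  0.18]
now 14.15 [ 0.5563 -0.1299  0.0801] [ 2.6642 -0.4736  1.9546] F [ 0.5  0.3 -4.8] M [-1.2   0.63 -0.02] w 0.016602440200089528
```

Request:
send_rows:
  increments:
    - [[0.2,-3,-0.7],[0,0,0.1],-1]
    - [[0.6,-6,-1.3],[0,0,0.1],-1]
    - [[0.9,-9,-2],[0,0,0.1],-1]
    - [[0.9,-9,-2],[0,0,0.1],-1]
    - [[0.9,-9,-2],[0,0,0.1],-1]

```text
clock: 14.65
position: [0.5471, -0.1315, 0.0782]
tool_rot: [2.665, -0.475, 1.952]
force: [-0.4, -0.3, -4.4]
grip_width: 0.0166
finger_force: 88.7
```

```bash
python3 -c "
from h import *
where((-85,19))"
```

```text
leafpt (-85, 19) board frame [ 6.8 -0.1 24.7] rpy deg [  0.03 -24.06   0.04] F board [-0.4 -0.3 -4.4]
```

Request:
send_rows:
  increments:
    - [[0.1,-0.4,-0.2],[0,0,0],-1]
    - [[0.2,-0.9,-0.4],[0,0,0],-1]
    - [[0.3,-1.4,-0.6],[0,0,0],-1]
    - [[0.4,-1.8,-0.7],[0,0,0],-1]
    - [[0.4,-1.8,-0.7],[0,0,0],-1]

```text
clock: 15.15
position: [0.5451, -0.1317, 0.0782]
tool_rot: [2.665, -0.475, 1.953]
force: [-0.9, -0.3, -4.8]
grip_width: 0.0165
finger_force: 88.7
```

Request:
send_rows:
  increments:
    - [[0.1,-0.4,-0.2],[0,0,0],-1]
    - [[0.2,-0.9,-0.4],[0,0,0],-1]
    - [[0.2,-0.9,-0.4],[0,0,0],-1]

```text
clock: 15.45
position: [0.5442, -0.1319, 0.0783]
tool_rot: [2.665, -0.475, 1.953]
force: [0.0, 0.5, -4.8]
grip_width: 0.0165
finger_force: 88.7
```

Now at x≈3.9 with no contact. I'll go on in small steps.

Request:
send_rows:
  increments:
    - [[0.1,-0.4,-0.2],[0,0,0],-1]
    - [[0.2,-0.9,-0.4],[0,0,0],-1]
    - [[0.2,-0.9,-0.4],[0,0,0],-1]

```text
clock: 15.75
position: [0.5437, -0.1318, 0.0785]
tool_rot: [2.664, -0.475, 1.953]
force: [4.4, 2.8, -6.1]
grip_width: 0.016
finger_force: 88.4
```

Request:
send_rows:
  increments:
    - [[0.1,-0.4,-0.2],[0,0,0],-1]
    - [[0.2,-0.9,-0.4],[0,0,0],-1]
    - [[0.2,-0.9,-0.4],[0,0,0],-1]

```text
clock: 16.05
position: [0.5433, -0.1319, 0.0789]
tool_rot: [2.663, -0.474, 1.954]
force: [8.2, 2.4, -5.1]
grip_width: 0.0162
finger_force: 88.2
```

```bash
python3 -c "
from h import *
where((-85,19))"
```

```text
leafpt (-85, 19) board frame [ 3.1  0.1 25.2] rpy deg [  0.04 -24.18   0.06] F board [ 8.4  1.2 -5.1]
```

Contact shows the lip face at x ≈ 3.3 mm in my board frame, so s ≈ 3, which agrees with vision. I'll back off to the insertion line.

```bash
python3 -c "
from h import *
p,r=tgt((-85,19),(13.8,24.3),24); go(p,r)"
```

```text
shift mm [-2.9  9.5  4.6] turn deg [ 0.12 -0.06  0.14]
now 16.05 [ 0.5433 -0.1319  0.0789] [ 2.6632 -0.4742  1.954 ] F [ 8.2  2.4 -5.1] M [-0.55 -1.27 -0.66] w 0.016200538063883926
```

Request:
send_rows:
  increments:
    - [[-1,4,1.5],[0,0,0],-1]
    - [[-2.5,8,4],[0.1,0,0.1],-1]
    - [[-2.9,9.8,4.8],[0.1,0,0.1],-1]
    - [[-2.9,9.8,4.8],[0.1,0,0.1],-1]
    - [[-2.9,9.8,4.8],[0.1,0,0.1],-1]

```text
clock: 16.55
position: [0.5531, -0.1307, 0.077]
tool_rot: [2.668, -0.476, 1.951]
force: [-0.4, 0.4, -5.4]
grip_width: 0.0163
finger_force: 89.0
```

```bash
python3 -c "
from h import *
where((-85,19));print(observe()['qpos'].round(2))
p,r=tgt((-85,19),(13.8,24.3),24); go(p,r)"
```

```text
leafpt (-85, 19) board frame [12.7 -0.1 23.7] rpy deg [ 5.00e-02 -2.39e+01  1.00e-02] F board [-0.3  0.5 -5.4]
[ 0.28  0.78  0.28  1.92 -1.18  0.95  1.72]
shift mm [ 0.3  1.2 -0.2] turn deg [-0.09 -0.05 -0.04]
now 16.55 [ 0.5531 -0.1307  0.077 ] [ 2.6684 -0.4755  1.9507] F [-0.4  0.4 -5.4] M [-1.21  0.69 -0.01] w 0.016282526806455037
```

Request:
send_rows:
  increments:
    - [[0,-2,0],[0,0,0],-1]
    - [[0,-4,0],[0,0,0],-1]
    - [[0,-6,0],[0,0,0],-1]
    - [[0,-8,0],[0,0,0],-1]
    - [[0,-10,0],[0,0,0],-1]
    - [[0,-10,0],[0,0,0],-1]

```text
clock: 17.15
position: [0.544, -0.1322, 0.073]
tool_rot: [2.668, -0.476, 1.95]
force: [1.2, -0.7, -5.5]
grip_width: 0.0165
finger_force: 88.9
```

```bash
python3 -c "
from h import *
where((-66,19));print(observe()['qpos'].round(2))
p,r=tgt((-66,19),(3.8+8*.9135,19.8+8*.4067),24); go(p,r)"
```

```text
leafpt (-66, 19) board frame [20.8 -0.2 27.3] rpy deg [ 5.000e-02 -2.391e+01 -1.000e-02] F board [ 1.1 -0.8 -5.5]
[ 0.3   0.78  0.28  1.94 -1.19  0.94  1.75]
shift mm [  0.2 -10.6  -0. ] turn deg [-0.07 -0.05 -0.06]
now 17.15 [ 0.544  -0.1322  0.073 ] [ 2.6683 -0.4756  1.9504] F [ 1.2 -0.7 -5.5] M [-1.18  0.62  0.02] w 0.016467597421180393
```

Request:
send_rows:
  increments:
    - [[0,-1.5,0],[0,0,0],-1]
    - [[0,-3,0],[0,0,0],-1]
    - [[0,-4.5,0],[0,0,0],-1]
    - [[0,-6,0],[0,0,0],-1]
    - [[0,-6,0],[0,0,0],-1]

```text
clock: 17.65
position: [0.5386, -0.1329, 0.0706]
tool_rot: [2.668, -0.476, 1.951]
force: [0.2, -0.1, -4.7]
grip_width: 0.0165
finger_force: 88.9
```

Request:
send_rows:
  increments:
    - [[0,-1,0],[0,0,0],-1]
    - [[0,-2,0],[0,0,0],-1]
    - [[0,-3,0],[0,0,0],-1]
    - [[0,-4,0],[0,0,0],-1]
    - [[0,-4,0],[0,0,0],-1]

```text
clock: 18.15
position: [0.5351, -0.1335, 0.069]
tool_rot: [2.668, -0.475, 1.951]
force: [1.0, 0.0, -5.6]
grip_width: 0.0164
finger_force: 88.9
```

```bash
python3 -c "
from h import *
where((-66,19));print(observe()['qpos'].round(2))
p,r=tgt((-66,19),(3.8+4*.9135,19.8+4*.4067),24); go(p,r)"
```

```text
leafpt (-66, 19) board frame [11.8 -0.1 23.3] rpy deg [  0.05 -23.92   0.  ] F board [ 1.  -0.2 -5.6]
[ 0.31  0.78  0.27  1.96 -1.19  0.94  1.77]
shift mm [ 0.2 -4.8 -0. ] turn deg [-0.07 -0.05 -0.04]
now 18.15 [ 0.5351 -0.1335  0.069 ] [ 2.6681 -0.4755  1.9507] F [ 1.   0.  -5.6] M [-1.17  0.71  0.01] w 0.016433747307377452
```

Request:
send_rows:
  increments:
    - [[0,-1,0],[0,0,0],-1]
    - [[0,-2,0],[0,0,0],-1]
    - [[0,-3,0],[0,0,0],-1]
    - [[0,-4,0],[0,0,0],-1]
    - [[0,-5,0],[0,0,0],-1]
    - [[0,-5,0],[0,0,0],-1]

```text
clock: 18.75
position: [0.5306, -0.1341, 0.067]
tool_rot: [2.668, -0.475, 1.951]
force: [-0.5, -1.2, -5.9]
grip_width: 0.0163
finger_force: 88.9
```

Request:
send_rows:
  increments:
    - [[0,-0.7,0],[0,0,0],-1]
    - [[0,-1.5,0],[0,0,0],-1]
    - [[0,-1.5,0],[0,0,0],-1]

```text
clock: 19.05
position: [0.5299, -0.1341, 0.0668]
tool_rot: [2.667, -0.475, 1.952]
force: [4.1, 2.5, -1.9]
grip_width: 0.0164
finger_force: 89.2
```

```bash
python3 -c "
from h import *
where((-66,19));print(observe()['moment'])
p,r=tgt((-66,19),(3.8,19.8),24); go(p,r)"
```

```text
leafpt (-66, 19) board frame [ 6.6  0.  21. ] rpy deg [ 6.000e-02 -2.399e+01  2.000e-02] F board [ 4.4  1.9 -1.9]
[-0.54845397 -0.31307839 -0.2209887 ]
shift mm [ 0.  -3.1 -0. ] turn deg [-0.02 -0.07  0.01]
now 19.05 [ 0.5299 -0.1341  0.0668] [ 2.6667 -0.4754  1.9517] F [ 4.1  2.5 -1.9] M [-0.55 -0.31 -0.22] w 0.016378716737210686
```

Contact came about 3 mm before my estimate. At this pose the plate's front face meets the lip's top corner, which matches the given geometry, so the tongue is home. I'll compute a maximum-clearance path for lowering.

```bash
cat > path.py <<'E'
import numpy as np
rail=np.array([(-20,0,21,28),(-20,-17,0,28),(-20,38,0,5),(14,38,0,10.5),(-100,200,-50,0)],float)
leaf=np.array([(-85,-64,13,19),(-70,-57.5,6.5,19),(-66,60,19,28),(-27,60,0,28)],float)
def sd(P,b):
    dx=np.maximum(b[0]-P[...,0],P[...,0]-b[1]);dz=np.maximum(b[2]-P[...,1],P[...,1]-b[3])
    return np.hypot(np.maximum(dx,0),np.maximum(dz,0))+np.minimum(np.maximum(dx,dz),0)
def bound(b,n=.5):
    xs=np.append(np.arange(b[0],b[1],n),b[1]);zs=np.append(np.arange(b[2],b[3],n),b[3])
    return np.vstack([np.c_[xs,0*xs+b[2]],np.c_[xs,0*xs+b[3]],np.c_[0*zs+b[0],zs],np.c_[0*zs+b[1],zs]])
LP=np.vstack([bound(b) for b in leaf]);RC=np.array([(0,21),(0,28),(14,10.5),(38,10.5),(38,0)],float)
def clear(c,th,nt=True):   # c: world pos (rel lip x) of leaf (-66,19)
    t=np.radians(th);M=np.array([[np.cos(t),-np.sin(t)],[np.sin(t),np.cos(t)]])
    W=(LP-[-66,19])@M.T+c
    m=min(sd(W,b).min() for b in rail[:4]);tab=W[:,1].min()
    L=(RC-c)@M+[-66,19]
    return min(m,min(sd(L,b).min() for b in leaf),tab+3 if th<6 else tab)
if __name__=="__main__":
    print("now",clear(np.array([3.3,21.]),24))
    prev=None
    for th in(24,22,20,18,16,14,12,10,8,6,4,2,1,0):
        best=max(((clear(np.array([x,z]),th),x,z) for x in np.arange(-1,7,.25) for z in np.arange(16,23,.25)) ) if th>0 else (clear(np.array([4,19.]),0),4,19)
        xs=[(x,z) for x in np.arange(-1,7,.25) for z in np.arange(16,23,.25) if clear(np.array([x,z]),th)>.05]
        X=np.array(xs) if xs else np.zeros((1,2))
        print(th,np.round(best,2),"x",X.min(0)[0],X.max(0)[0],"z",X.min(0)[1],X.max(0)[1])
E
python3 path.py
```

```text
now 0.16754350868998813
24 [ 1.39  6.25 22.25] x 2.75 6.75 z 19.75 22.75
22 [ 1.23  5.75 22.  ] x 2.75 6.75 z 20.0 22.75
20 [ 1.07  4.5  21.5 ] x 2.5 6.75 z 20.0 22.75
18 [ 0.9   5.25 21.75] x 2.25 6.75 z 20.25 22.75
16 [ 0.73  5.25 21.75] x 2.0 6.75 z 20.5 22.75
14 [ 0.53  6.25 22.  ] x 1.75 6.75 z 18.25 22.5
12 [ 0.67  2.25 20.75] x 1.75 6.75 z 18.25 22.25
10 [ 0.79  2.5  20.5 ] x 2.0 6.75 z 18.25 22.0
8 [ 0.93  2.75 20.25] x 2.0 3.75 z 18.0 21.25
6 [ 1.1  3.  20. ] x 2.0 4.0 z 18.0 21.25
4 [ 1.3   3.25 19.75] x 2.25 4.5 z 18.0 21.25
2 [ 1.51  3.5  19.5 ] x 2.25 5.0 z 17.75 21.0
1 [ 1.53  3.75 19.5 ] x 2.25 5.0 z 17.75 21.0
0 [ 1.5  4.  19. ] x 2.25 5.25 z 17.75 20.75
```

```bash
cat > p2.py <<'E'
from path import *
from h import *
X0=3.3
for th in(24,22,20,18,16,14,12,10,8,6,4,2,0.):
    xm=np.interp(th,[0,10,24],[4,2.6,3.8])
    b=max((clear(np.array([x,z]),th)-.02*abs(x-xm),x,z) for x in np.arange(xm-.6,xm+.4,.1) for z in np.arange(18.5,22,.1)) if th else (1.5,4,19)
    print(th,np.round(b,2));p,r=tgt((-66,19),(X0+b[1],b[2]),th);go_=observe();R0=R.from_euler('xyz',go_["tool_rot"])
    print("   ",(R0.inv().apply(p-go_["position"])*1e3).round(1),(R0.inv()*r).as_rotvec(degrees=True).round(1))
E
python3 p2.py
```

```text
24 [ 1.19  4.2  21.5 ]
    [ 0.   1.  -0.1] [-0.  -0.1  0. ]
22 [ 1.13  3.93 21.3 ]
    [-1.2  1.3  2. ] [ 1.7 -0.1  1. ]
20 [ 1.06  3.66 21.2 ]
    [-2.3  1.6  4. ] [ 3.4 -0.1  2. ]
18 [ 0.89  3.29 21.1 ]
    [-3.5  1.8  6. ] [ 5.2 -0.1  3. ]
16 [ 0.72  3.31 21.2 ]
    [-4.6  2.3  8. ] [ 6.9 -0.1  4. ]
14 [ 0.55  2.34 21.  ]
    [-5.7  1.7  9.9] [ 8.6 -0.1  5. ]
12 [ 0.71  2.37 20.7 ]
    [-7.1  1.8 12.2] [10.4 -0.1  6. ]
10 [ 0.86  2.6  20.5 ]
    [-8.4  2.2 14.5] [12.1 -0.1  7. ]
8 [ 0.96  2.88 20.4 ]
    [-9.7  2.5 16.8] [13.8 -0.1  8. ]
6 [ 1.16  3.06 20.1 ]
    [-11.1   2.5  19.2] [15.6 -0.1  9. ]
4 [ 1.31  3.34 19.9 ]
    [-12.5   2.6  21.5] [17.3 -0.1 10. ]
2 [ 1.53  3.52 19.5 ]
    [-13.9   2.5  24. ] [19.  -0.1 11. ]
0.0 [ 1.5  4.  19. ]
    [-15.4   2.5  26.6] [20.8 -0.1 12. ]
```

Request:
send_rows:
  increments:
    - [[0,0.7,0],[0,0,0],-1]
    - [[0,1.3,-0.1],[0,0,0],-1]
    - [[-0.6,1.5,1],[0.8,-0.1,0.5],-1]
    - [[-1.2,1.7,2],[1.7,-0.1,1],-1]
    - [[-1.8,1.9,3],[2.6,-0.1,1.5],-1]
    - [[-2.3,2,4],[3.4,-0.1,2],-1]
    - [[-2.9,2.1,5],[4.3,-0.1,2.5],-1]
    - [[-3.5,2.2,6],[5.2,-0.1,3],-1]
    - [[-3.5,2.2,6],[5.2,-0.1,3],-1]
    - [[-3.5,2.2,6],[5.2,-0.1,3],-1]

```text
clock: 20.05
position: [0.5341, -0.1335, 0.0609]
tool_rot: [2.784, -0.495, 1.896]
force: [0.1, -0.4, -5.0]
grip_width: 0.016
finger_force: 88.9
```

```bash
python3 -c "
from h import *
where((-66,19));print(observe()['qpos'].round(2))";python3 p2.py
```

```text
leafpt (-66, 19) board frame [ 6.4 -0.1 20.9] rpy deg [ -0.06 -17.92   0.03] F board [ 0.  -0.4 -5. ]
[ 0.25  0.8   0.32  1.91 -1.1   0.96  1.62]
24 [ 1.19  4.2  21.5 ]
    [ 3.6 -1.3 -6.1] [-5.3  0.  -3. ]
22 [ 1.13  3.93 21.3 ]
    [ 2.5 -0.7 -4.1] [-3.5  0.  -2. ]
20 [ 1.06  3.66 21.2 ]
    [ 1.3 -0.2 -2.1] [-1.8  0.  -1. ]
18 [ 0.89  3.29 21.1 ]
    [ 0.2  0.2 -0.1] [-0.1  0.  -0. ]
16 [ 0.72  3.31 21.2 ]
    [-0.9  1.   1.8] [1.6 0.  1. ]
14 [ 0.55  2.34 21.  ]
    [-2.   0.6  3.7] [3.4 0.  2. ]
12 [ 0.71  2.37 20.7 ]
    [-3.4  1.1  6. ] [5.1 0.  3. ]
10 [ 0.86  2.6  20.5 ]
    [-4.7  1.6  8.3] [6.8 0.1 4. ]
8 [ 0.96  2.88 20.4 ]
    [-6.   2.2 10.5] [8.6 0.1 5. ]
6 [ 1.16  3.06 20.1 ]
    [-7.3  2.6 12.9] [10.3  0.1  6. ]
4 [ 1.31  3.34 19.9 ]
    [-8.7  3.  15.2] [12.   0.1  7. ]
2 [ 1.53  3.52 19.5 ]
    [-10.1   3.1  17.7] [13.8  0.1  8. ]
0.0 [ 1.5  4.  19. ]
    [-11.6   3.5  20.3] [15.5  0.1  9. ]
```

No contact so far, so I'll go on to 12°.

Request:
send_rows:
  increments:
    - [[-0.4,0.5,0.9],[0.8,0,0.5],-1]
    - [[-0.9,0.7,1.8],[1.6,0,1],-1]
    - [[-1.4,0.7,2.7],[2.5,0,1.5],-1]
    - [[-2,0.6,3.7],[3.4,0,2],-1]
    - [[-2,0.6,3.7],[3.4,0,2],-1]
    - [[-2,0.6,3.7],[3.4,0,2],-1]

```text
clock: 20.65
position: [0.536, -0.1331, 0.0571]
tool_rot: [2.862, -0.506, 1.858]
force: [1.4, -0.2, -5.6]
grip_width: 0.016
finger_force: 88.9
```

```bash
python3 -c "
from h import *
where((-66,19))";python3 p2.py|tail -16
```

```text
leafpt (-66, 19) board frame [ 5.7  0.1 21. ] rpy deg [-4.000e-02 -1.397e+01 -1.000e-02] F board [ 1.3 -0.4 -5.6]
14 [ 0.55  2.34 21.  ]
    [-0.1 -0.  -0.1] [-0.  0. -0.]
12 [ 0.71  2.37 20.7 ]
    [-1.4  0.6  2.2] [1.7 0.  1. ]
10 [ 0.86  2.6  20.5 ]
    [-2.7  1.4  4.4] [3.4 0.  2. ]
8 [ 0.96  2.88 20.4 ]
    [-3.9  2.1  6.6] [5.2 0.  3. ]
6 [ 1.16  3.06 20.1 ]
    [-5.3  2.7  9. ] [6.9 0.  4. ]
4 [ 1.31  3.34 19.9 ]
    [-6.6  3.3 11.3] [8.6 0.  5. ]
2 [ 1.53  3.52 19.5 ]
    [-8.   3.6 13.7] [10.4  0.   6. ]
0.0 [ 1.5  4.  19. ]
    [-9.5  4.1 16.3] [12.1  0.   7. ]
```

Request:
send_rows:
  increments:
    - [[-0.7,0.3,1.1],[0.8,0,0.5],-1]
    - [[-1.4,0.6,2.2],[1.7,0,1],-1]
    - [[-2,1,3.3],[2.6,0,1.5],-1]
    - [[-2.7,1.4,4.4],[3.4,0,2],-1]
    - [[-2.7,1.4,4.4],[3.4,0,2],-1]

```text
clock: 21.15
position: [0.5388, -0.1327, 0.0522]
tool_rot: [2.941, -0.514, 1.82]
force: [-0.4, 0.1, -5.7]
grip_width: 0.0166
finger_force: 88.9
```

Request:
send_rows:
  increments:
    - [[-0.6,0.4,1.1],[0.9,0,0.5],-1]
    - [[-1.2,0.7,2.2],[1.8,0,1],-1]
    - [[-1.9,1,3.4],[2.6,0,1.5],-1]
    - [[-2.6,1.3,4.6],[3.5,0,2],-1]
    - [[-2.6,1.3,4.6],[3.5,0,2],-1]

```text
clock: 21.65
position: [0.541, -0.1322, 0.0472]
tool_rot: [3.022, -0.52, 1.78]
force: [-0.5, 0.6, -5.0]
grip_width: 0.0164
finger_force: 88.9
```

```bash
python3 -c "
from h import *
where((-66,19))";python3 p2.py|tail -8
```

```text
leafpt (-66, 19) board frame [ 6.3  0.2 19.8] rpy deg [-0.03 -5.94 -0.  ] F board [-0.4  0.7 -5. ]
6 [ 1.16  3.06 20.1 ]
    [ 0.   0.1 -0.4] [-0.1  0.  -0. ]
4 [ 1.31  3.34 19.9 ]
    [-1.2  1.   1.8] [1.7 0.  1. ]
2 [ 1.53  3.52 19.5 ]
    [-2.6  1.7  4.2] [3.4 0.  2. ]
0.0 [ 1.5  4.  19. ]
    [-4.1  2.7  6.7] [5.1 0.  3. ]
```

Request:
send_rows:
  increments:
    - [[-0.6,0.5,0.7],[0.8,0,0.5],-1]
    - [[-1.2,1,1.7],[1.7,0,1],-1]
    - [[-1.9,1.3,2.9],[2.6,0,1.5],-1]
    - [[-2.6,1.7,4.1],[3.4,0,2],-1]
    - [[-3.3,2.2,5.2],[4.3,0,2.5],-1]
    - [[-4,2.6,6.4],[5.1,0,3],-1]
    - [[-4,2.6,6.4],[5.1,0,3],-1]
    - [[-4,2.6,6.4],[5.1,0,3],-1]

```text
clock: 22.45
position: [0.544, -0.1323, 0.0402]
tool_rot: [3.14, -0.523, 1.72]
force: [-0.0, 0.1, -5.2]
grip_width: 0.0167
finger_force: 88.9
```

```bash
python3 -c "
from h import *
where((0,45));print(observe()['qpos'].round(2))
p,r=tgt((-66,19),(7.3,19),0);go(p,r)"
```

```text
leafpt (0, 45) board frame [72.8 -0.4 45.5] rpy deg [-0.04 -0.08 -0.09] F board [ 0.   0.1 -5.2]
[ 0.1   0.92  0.45  1.7  -0.89  1.14  1.21]
shift mm [0.1 0.5 0.6] turn deg [ 0.11  0.04 -0.04]
now 22.45 [ 0.544  -0.1323  0.0402] [ 3.1401 -0.523   1.7195] F [-0.   0.1 -5.2] M [-1.06 -0.14  0.  ] w 0.016650374061254167
```

Request:
send_rows:
  increments:
    - [[-0.2,0.3,0.3],[0.1,0,0],-1]
    - [[-0.3,0.5,0.6],[0.1,0,0],-1]
    - [[-0.4,0.5,0.8],[0.1,0,0],-1]
    - [[-0.4,0.5,0.8],[0.1,0,0],-1]

```text
clock: 22.85
position: [0.5446, -0.1324, 0.0397]
tool_rot: [3.141, -0.523, 1.719]
force: [-1.7, -0.2, 2.8]
grip_width: 0.0165
finger_force: 89.8
```

```bash
python3 -c "
from h import *
where((0,45))"
```

```text
leafpt (0, 45) board frame [73.3 -0.5 45. ] rpy deg [-0.03 -0.01 -0.06] F board [-1.8  0.   2.8]
```

The leaf rests on the table at x = 73.3, y = −0.5, z = 45. Time to release and back off along the tool axis.

Request:
send_rows:
  increments:
    - [[0,0,0],[0,0,0],-0.4]
    - [[0,0,0],[0,0,0],0]
    - [[0,0,0],[0,0,0],0.2]
    - [[0,0,0],[0,0,0],0.2]
    - [[0,0,0],[0,0,0],0.2]
    - [[0,0,0],[0,0,0],0.2]
    - [[0,0,-15],[0,0,0],0.2]
    - [[0,0,-45],[0,0,0],0.2]
    - [[0,0,-85],[0,0,0],0.2]
    - [[0,0,-120],[0,0,0],0.2]

```text
clock: 23.85
position: [0.5534, -0.1932, 0.1459]
tool_rot: [-3.142, -0.522, 1.719]
force: [-0.6, -0.3, -0.1]
grip_width: 0.0514
finger_force: 0.0
```

Request:
send_rows:
  increments:
    - [[0,0,0],[0,0,0],0.2]
    - [[0,0,-20],[0,0,0],0.2]
    - [[0,0,-20],[0,0,0],0.2]

```text
clock: 24.15
position: [0.5554, -0.2032, 0.1627]
tool_rot: [3.139, -0.521, 1.719]
force: [-0.8, -0.5, 0.1]
grip_width: 0.0511
finger_force: 0.0
```

```bash
python3 -c "
from h import *
c=camera_params('side');im=grab_frame('side')
L=[(60,80,28),(60,-80,28),(-66,80,28),(-66,-80,28)]
l=R.from_euler('z',JY).apply([.0733,-.0005,0])+np.r_[J,0]
print(((proj('side',place([l[0],l[1],JY],L),c)-[270,200])*3).round().tolist())
cv2.imwrite('pics/f.png',cv2.resize(im[200:400,270:450],None,fx=3,fy=3,interpolation=cv2.INTER_CUBIC));print(observe()['force'])"
```

```text
[[376.0, 233.0], [537.0, 356.0], [253.0, 311.0], [413.0, 446.0]]
[ 0.30471421  0.37700545 -0.51632978]
```

View pics/f.png

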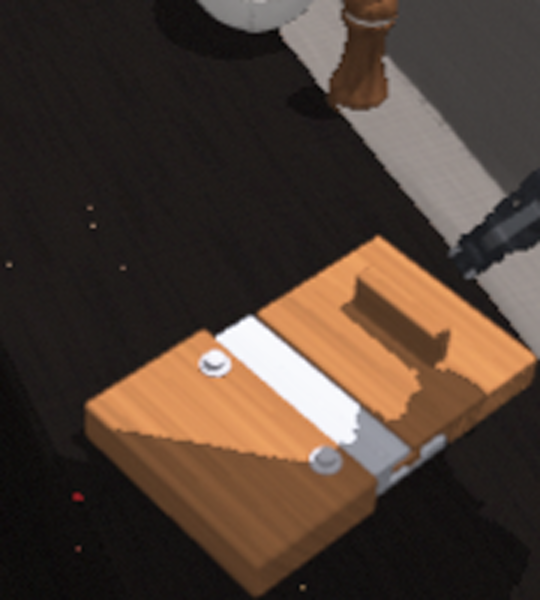

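The leaf lies flat and locked to the rail with its sides in line, its corners at (378,236), (535,362) and (258,314) within a few crop px of prediction. The gripper is clear.

```bash
python3 -c "
from workcell import *
print(job_done())"
```

```text
the job is handed in; nothing more can be done
None
```

The leaf is fitted to the rail and lies flat with its sides in line, released at 24.2 s of the 53 s allowed; I handed the job in, and the judge returned no result to me.

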